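# Take the filter cassette out of the bench fume extractor

### The job

Lift the red keeper bar (with the yellow fin) up and off the pin on the white fume extractor and lay it flat in the empty blue tray. Then pinch the filter cassette's two orange side catches together, lift the cassette out of the extractor and finish while still holding it, level and still, with its underside at least 6 cm above the top of the extractor. Leave the other things on the bench where they are.

Things in the scene. Friction and masses are not known exactly. Their poses are not given: they have to be found in the camera images.
- extractor: White box fixed to the bench, at left or right, yaw within 0.4 rad; top 70 mm above the bench. Origin on the bench under the centre of the cassette well, z up; box from x = -70 to +120 mm, y = -65 to +65 mm. The well is 93 mm (x) by 64 mm (y, between two grey lips 8 mm thick), its floor 30 mm above the bench. The keeper pin stands at x = +85 mm, y = 0.
- well_top (a point): Centre of the well's mouth, level with the extractor's top face, 70 mm above the bench.
- pin_top (a point): Top of the steel keeper pin: 9 mm diameter, 30 mm long and round-ended, standing on a dark collar 20 mm in diameter; collar top 115 mm and pin top 147.5 mm above the bench.
- keeper: Red bar 126 x 26 x 8 mm, 0.12 kg, loose, a 15.5 mm hole near one end hung over the pin. Its underside rests on the pin's collar and the cassette's top, 115 mm above the bench, barring the cassette. Swung up to 0.2 rad either way about the pin. Origin: hole centre at the bar's underside; x along the bar (it runs from x = -113 to +13 mm), z up.
- keeper_fin (a point): Grip point on the keeper's upright yellow fin, which is 34 mm long (along the bar), 12 mm thick (across the bar, y) and stands from 8 to 44 mm above the bar's underside, centred at x = -55 mm of the keeper, over its centre of mass. The point is 32 mm above the underside.
- keeper_mid (a point): Centre of the keeper bar at its underside (x = -50 mm of the keeper).
- cassette: Grey filter cassette, 0.3 kg, loose, seated square in the well with 1.5 mm play. Origin: centre of its underside, on the well floor 30 mm above the bench; axes as the extractor's. Frame 90 (x) by 61 (y) mm, 50 high; white centre block 44 x 32 mm, up to 85 mm. Teeth of the orange catches on its +y and -y sides hold it under the lips: it comes out only with both pressed in.
- cassette_grip (a point): Grip point midway between the orange catches, 66 mm above the cassette's underside (96 mm above the bench when seated). The catches' flat tabs are 30 mm wide (x) and reach up to 80 mm above the underside (40 mm above the extractor's top); outer faces 60 mm apart along y when free, 44 mm pressed. Squeezing these tabs carries the cassette.
- catch_left (a joint): Inward travel of the catch on the cassette's +y side, m: 0 free (held out by a spring), 0.008 fully pressed; spring 4 N at first, 8 N fully pressed. Its tooth is 36 mm from the cassette's centre when free and the lip's edge is at 32 mm, so press it in at least 6 mm.
- catch_right (a joint): The same for the catch on the cassette's -y side: 0 free, 0.008 fully pressed.
- tray: Empty shallow blue tray, fixed, 200 (x) by 140 (y) mm outside, walls 4 mm thick and 26 mm high, floor 4 mm thick. Origin on the bench under its centre; its place (on the other side from the extractor) and yaw (up to 0.4 rad) vary.
- solder_spool: Silver solder spool, 54 mm diameter, 42 mm high, loose, upright on the bench beyond the extractor's pin end, 50 to 70 mm from the extractor's end to its centre; origin at the centre of its underside. Leave alone.
- tip_tin: Round dark tin with brass wool, 58 mm diameter, 35 mm high, loose, on the bench just beyond the tray's +x end; origin at the centre of its underside. Leave alone.
- flux_bottle: Amber flux bottle, 44 mm diameter, 100 mm high, loose, at the right-hand side of the work area; origin at the centre of its underside. Leave alone.
- screwdriver: Screwdriver lying loose on the bench at the right-hand side; origin on it. Leave alone.
- brush: Brush lying loose on the bench at the left-hand side; origin on it. Leave alone.
There are look-alikes about, which are no part of the job. Of the things that look like the cassette, the largest one is meant.

How it is judged:
By the outcome, as a careful person would: the job done as asked, in the order asked, and still so for the second after the job is handed in, while the arm keeps its last pose, push and grip.
It also fails if it takes over 51 s, if anything falls off the work surface, if the arm or the gripper's body presses on something with over 40 N, if the wrist force passes 120 N, or if a joint passes its speed limit or range.

### The arm

A 6-joint arm with a two-finger parallel gripper is mounted at the origin on the work surface. World frame = base frame: x ahead of the robot, y to its left, z up, the work surface at z = 0. Lengths are in m, angles in rad, forces in N, time in s.
With the tool pointing down it reaches from about 0.35 to 0.975 m from the base axis. Payload 7.1 kg.
Tool frame: the origin (TCP) lies between the finger pads; the fingertips stand 8 mm ahead of it and the grasp point (between the pads) lies 11 mm behind it; z points along the fingers, y is the line along which they close (so a half turn about z gives the same grasp; the last joint's range is limited). The gripper opens to 88 mm and grips with 3 to 60 N. Pads are 20 mm wide; open, the fingers measure 115 mm over their backs; the gripper's body (75 mm by 178 mm) begins 61 mm behind the grasp point.
Start: joints at [-0.019, 0.423, 1.63, -0, 1.089, -0.019], TCP at [0.625, 0, 0.231] pointing down, gripper open.
Joint ranges: [-3, 3], [-0.9, 2.11], [0.09, 2.58], [-1.31, 4.45], [0.11, 2.69], [-2.54, 2.54]. Speed limits (rad/s): [2.39, 2.39, 3.01, 3.14, 3.14, 3.14].

### API

Orientations are given as a rotation vector (axis times angle).
In Python, from station import telemetry, vision, bot gives the robot as it stands.
- The arm moves only by the shell command python3 -m crank 'ROWS' [FORCE]. ROWS is JSON, a list of rows, each a list of 5 numbers: the opening, from 0 (shut) to 1 (fully open), then the shift along the tool's x, y, z in m, then the turn about the tool's z in degrees. In form: [[grip, tx, ty, tz, spin], ...]. A call has 1 to 8 rows; each row shifts and turns the commanded pose from where the row before left it, along the tool's axes as they then stand; what a row does not reach is not made up. A row lasts 1/10 s, in which the tool goes at most 50 mm and 8.59 degrees, less where a joint would pass 70% of its speed; a pose out of reach is approached as far as the arm can. A call is refused whole if a number of a shift passes 0.05 or a number of a turn 8.59, either way. A call with a gripper value outside its range is refused whole. The fingers move at their own pace and stop on an object; FORCE is the grip in N (left out, the last holds). Time passes only in rows, so rows that do not move let the fingers close. It gives the time, the measured TCP pose, the force, the opening and the grip force at its end, in the units of the state.
- telemetry.observe(): the state, without advancing time (a new reading comes with each control period).
- vision.capture(name): name is "scene" or "side" or "wrist"; returns a dict with "img" (400x640x3 uint8, red, green, blue), "fx", "fy", "cx", "cy" (pixels), "k1" (the pictures are not rectified: a ray, as slopes to the right and down, at radius r is drawn at 1 + k1 r^2 times it, then the intrinsics apply), "R" (3x3) and "t" (3): a world point X has camera coordinates R X + t; the wrist camera has in their place "hand_eye" (4x4, takes a point from camera to tool coordinates, whose origin is the TCP and whose axes are the flange's). Camera axes: x right, y down, z forward; pixel columns grow to the right and rows downward; lengths in m; the calibration is good to about 2 mm. A picture is of the moment at which its call begins: read the wrist's pose just before it. There is no depth.
- bot.sign_off(): hands the job in; it is judged then, once.
Trained networks look in the newest picture that a camera, given by its name, has taken for a name from the list of things; names that differ only in an ending like _2 or _b are one class to them, and where a whole thing is asked for, a point or a joint stands for the part that bears it (a point fixed in the world has none). Each returns a list of dicts, best first, with "score" (0 to 1); they miss things now and then, are a little off and sometimes report something else, mostly with a low value. They report only what shows in the picture. A call takes as long as a camera call. They do not tell look-alikes from the thing itself.
- vision.look_for(camera, query): "bbox" ([left, top, right, bottom] in pixels, round what is visible of it).
The state is a dict: "clock": time; "qpos": joint angles; "qvel": joint speeds; "tau": joint torques, N m; "tool_pos": TCP position; "tool_rot": TCP orientation; "wrist_force": force on the tool from outside, world axes, zero at the start; "torque": the same for the moment, N m; "opening": finger opening in m; "gripper_force": force on a finger pad.
Only numpy, scipy, OpenCV 4.12 (cv2) and the standard library are available. Lean on these libraries where they do the work, as an engineer would, in place of code of your own. Each camera call takes 0.05 s, during which the arm holds its last target. There are 200 camera calls.

## Working session

There is one attempt and no reset: what is moved stays moved. The work goes in short steps, Python scripts to look and compute and a shell command to move; the robot and the scene stay as the last step left them, time stands still between calls to the robot, and variables do not carry over. Pictures are saved under pics/ and viewed, at most 10 in all, crops included, and the job is handed in when it is done.

```bash
mkdir -p pics; ls; python3 - <<'E'
from station import telemetry, vision, bot
import cv2
for n in("scene","side"):
    c=vision.capture(n); cv2.imwrite(f"pics/{n}0.png",c["img"][:,:,::-1])
    print(n,{k:v for k,v in c.items() if k!="img"})
    for q in("extractor","keeper","keeper_fin","cassette","tray","pin_top","cassette_grip"):
        print(q,[(d["score"],d["bbox"]) for d in vision.look_for(n,q)][:4])
print(telemetry.observe())
E
```

```text
pics
scene {'fx': 446.03617654693534, 'fy': 446.03617654693534, 'cx': 324.846008081211, 'cy': 201.10870927292217, 'k1': 0.0013367719610899217, 'R': array([[ 0.57194732,  0.82027718,  0.0046498 ],
       [ 0.66046129, -0.45713736, -0.5956646 ],
       [-0.48648448,  0.34375978, -0.80321981]]), 't': array([-0.30754121, -0.2750124 ,  1.8105164 ])}
extractor [(0.62, [338.4, 158.8, 386.9, 223.8])]
keeper [(0.65, [357.2, 166.6, 369.0, 188.4])]
keeper_fin [(0.44, [356.5, 163.3, 368.6, 189.1])]
cassette [(0.58, [360.7, 141.1, 379.1, 162.0]), (0.53, [352.4, 177.5, 359.0, 186.7])]
tray [(0.91, [234.0, 213.1, 305.5, 278.4])]
pin_top []
cassette_grip [(0.54, [352.5, 175.1, 359.0, 182.9])]
side {'fx': 426.82518706865017, 'fy': 426.82518706865017, 'cx': 315.3575233496154, 'cy': 201.8194083835482, 'k1': -0.019407660030171036, 'R': array([[-0.93212327, -0.3618469 ,  0.01459564],
       [-0.22448527,  0.54571213, -0.80734419],
       [ 0.28416997, -0.75582081, -0.58990027]]), 't': array([0.50823696, 0.20899996, 1.15752281])}
extractor [(0.92, [268.0, 218.8, 353.9, 298.5])]
keeper [(0.68, [283.0, 222.
[... 430 characters left out ...]
.4, 383.0, 304.6])]
{'clock': 0.8, 'qpos': array([-1.89879322e-02,  4.23074599e-01,  1.62991097e+00,  8.23979962e-06,
        1.08857693e+00, -1.90150953e-02]), 'qvel': array([-0.00013036, -0.00058158, -0.000179  , -0.00108986,  0.00129754,
        0.00131279]), 'tau': array([ 8.26284413e-04, -5.44514751e+01, -2.74038631e+01,  6.45672390e-02,
        1.67156558e-02,  5.70507694e-06]), 'tool_pos': array([6.24986406e-01, 3.57221083e-05, 2.30686616e-01]), 'tool_rot': array([2.22140376e+00, 2.22145561e+00, 4.11161444e-05]), 'wrist_force': array([-0.51020912,  0.38798285,  0.1840684 ]), 'torque': array([-0.03415756, -0.0451854 , -0.00394614]), 'gripper_force': 0.0, 'opening': 0.08769087954072183}
```

```bash
cat > h.py <<'E'
import numpy as np, cv2
from scipy.spatial.transform import Rotation as Ro
from station import telemetry, vision, bot
def cam(n, save=None):
    s=telemetry.observe(); c=vision.capture(n)
    if "hand_eye" in c:
        T=np.eye(4);T[:3,:3]=Ro.from_rotvec(s["tool_rot"]).as_matrix();T[:3,3]=s["tool_pos"]
        M=np.linalg.inv(T@np.array(c["hand_eye"])); c["R"],c["t"]=M[:3,:3],M[:3,3]
    if save: cv2.imwrite(save,c["img"][:,:,::-1])
    return c
def proj(c,X):
    p=np.atleast_2d(X)@np.array(c["R"]).T+c["t"]; u=p[:,:2]/p[:,2:]
    u=u*(1+c["k1"]*(u**2).sum(1,keepdims=True))
    return u*[c["fx"],c["fy"]]+[c["cx"],c["cy"]]
def onz(c,uv,z):
    d=(np.array(uv,float)-[c["cx"],c["cy"]])/[c["fx"],c["fy"]]; u=d.copy()
    for _ in range(5): u=d/(1+c["k1"]*(u**2).sum())
    R=np.array(c["R"]); o=-R.T@c["t"]; r=R.T@np.append(u,1)
    return o+r*(z-o[2])/r[2]
E
python3 - <<'E'
import cv2,numpy as np
a=cv2.imread("pics/side0.png")[150:360,210:410]; b=cv2.imread("pics/scene0.png")[120:300,220:400]
A=cv2.resize(a,None,fx=2.85,fy=2.85,interpolation=2)[:600,:]; A=cv2.resize(a,(400,420),interpolation=2);B=cv2.resize(b,(400,400),interpolation=2)
o=np.zeros((420,800,3),np.uint8);o[:,:400]=A;o[:400,400:]=B
cv2.imwrite("pics/c1.png",o)
E
```

```text
(no output)
```

View pics/c1.png

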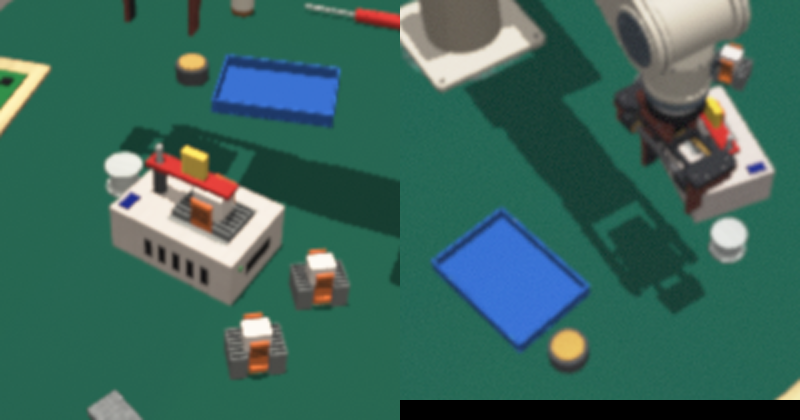

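```bash
python3 - <<'E'
from h import *
c=cam("side")
for n,uv,z in[("A",(265,251.5),.07),("B",(326.5,281),.07),("C",(352.5,253.5),.07),("pin",(289,222.5),.1475),("finR",(307.5,225),.158),("barend",(327.5,244),.122)]: print(n,onz(c,uv,z).round(4))
for uv in((324,177),(380,184),(376,213),(316,203.5)): print("tray",onz(c,uv,.026).round(4))
w=cam("wrist","pics/w0.png"); print({k:v for k,v in w.items() if k!="img"})
E
```

```text
A [0.6073 0.2113 0.07  ]
B [0.4201 0.2496 0.07  ]
C [0.39   0.1314 0.07  ]
pin [0.5576 0.1628 0.1475]
finR [0.5046 0.1661 0.158 ]
barend [0.4458 0.1763 0.122 ]
tray [ 0.6114 -0.2537  0.026 ]
tray [ 0.4167 -0.2862  0.026 ]
tray [ 0.3876 -0.1206  0.026 ]
tray [ 0.5806 -0.0957  0.026 ]
{'fx': 327.50643968775904, 'fy': 327.50643968775904, 'cx': 318.3939605711197, 'cy': 203.85587823838566, 'k1': -0.025405991367543585, 'hand_eye': array([[ 9.19365589e-04, -9.54938765e-01, -2.96801467e-01,
         8.24908421e-02],
       [ 9.99999563e-01,  9.27463568e-04,  1.13524622e-04,
         1.04417497e-05],
       [ 1.66863485e-04, -2.96801441e-01,  9.54939200e-01,
        -1.54012837e-01],
       [ 0.00000000e+00,  0.00000000e+00,  0.00000000e+00,
         1.00000000e+00]]), 'R': array([[ 9.99999560e-01,  9.31099114e-04, -1.16523403e-04],
       [ 9.23729189e-04, -9.54942053e-01,  2.96790874e-01],
       [ 1.65068623e-04, -2.96790851e-01, -9.54942492e-01]]), 't': array([-0.62501938, -0.03594929,  0.39179934])}
```

View pics/w0.png

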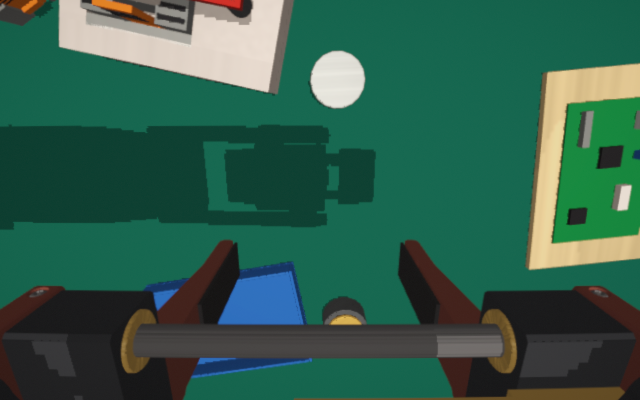

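The view shows the extractor at left with the red keeper and yellow fin over it (side px ~(305,235)). Cassette candidates are side (312,252), in the extractor, and the loose ones at (370,288) and (338,324). I choose the one in the extractor under the keeper, and will check it in the close wrist view. The tray is at right, around (0.50,-0.19).

```bash
python3 -m crank '[[1,0.034,-0.0244,-0.006,0],[1,0.034,-0.0244,-0.006,0],[1,0.034,-0.0244,-0.006,0],[1,0.034,-0.0244,-0.006,0],[1,0.034,-0.0244,-0.006,0],[1,0,0,0,-8.3],[1,0,0,0,-8.3],[1,0,0,0,-8.3]]'; python3 -m crank '[[1,0,0,0,-8.3],[1,0,0,0,-8.3],[1,0,0,0,-8.3],[1,0,0,0,-8.3],[1,0,0,0,-8.3],[1,0,0,0,-8.3],[1,0,0,0,-8.3],[1,0,0,0,0]]'
python3 - <<'E'
from h import *
s=telemetry.observe();print(s["tool_pos"],s["qpos"])
cam("wrist","pics/w1.png")
E
```

```text
clock: 1.7
tool_pos: [0.5028, 0.1706, 0.261]
tool_rot: [1.681, 2.654, 0.001]
wrist_force: [-0.2, 0.7, -0.2]
opening: 0.0875
gripper_force: 0.0
clock: 2.5
tool_pos: [0.503, 0.17, 0.2607]
tool_rot: [0.19, 3.136, 0.0]
wrist_force: [0.2, 0.9, 0.1]
opening: 0.0877
gripper_force: 0.0
[0.50299469 0.17001341 0.26073732] [ 3.03538126e-01  2.49017155e-01  1.80964133e+00 -1.16235117e-05
  1.08281061e+00 -1.14633244e+00]
```

View pics/w1.png

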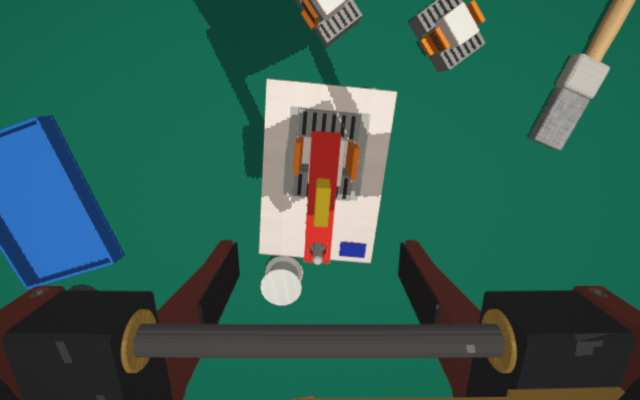

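The close wrist view confirms it: red keeper with yellow fin at (322,203), pin at (318,250), over the largest cassette with orange catches at (298,158)/(352,160), between the extractor corners (267,80),(397,92),(371,263),(259,254). The loose cassettes at (330,15) and (447,32) are smaller look-alikes.

```bash
python3 - <<'E'
from h import *
c=cam("wrist"); im=c["img"]
o=im[60:280,240:410]; cv2.imwrite("pics/c2.png",cv2.resize(o[:,:,::-1],(464,600),interpolation=2))
q=[onz(c,p,.07) for p in((267,80),(397,92),(371,263),(259,254))]; q=np.array(q)
print("ext",q.round(4)[:,:2]); 
m=np.array([[-.07,-.065],[-.07,.065],[.12,.065],[.12,-.065]])
# rigid fit
def fit(m,w):
    a=m-m.mean(0);b=w-w.mean(0);H=a.T@b; y=np.arctan2(H[0,1]-H[1,0],H[0,0]+H[1,1]);R=np.array([[np.cos(y),-np.sin(y)],[np.sin(y),np.cos(y)]])
    t=w.mean(0)-R@m.mean(0); return y,t,w-(m@R.T+t),R
y,t,res,R=fit(m,q[:,:2]); y2=fit(m[[1,0,3,2]],q[:,:2])
print("fit",y,t,res.round(4),"alt",y2[0],y2[2].round(4)); print("pin",R@[.085,0]+t)
hsv=cv2.cvtColor(im,cv2.COLOR_RGB2HSV)
k=np.zeros(im.shape[:2],np.uint8);k[100:280,250:400]=1
Y=cv2.inRange(hsv,(22,150,60),(35,255,255))*k; Rd=(cv2.inRange(hsv,(0,180,60),(5,255,255))|cv2.inRange(hsv,(174,180,60),(180,255,255)))*k
for n,M,z in(("fin",Y,.159),("bar",Rd,.123)):
    p=cv2.findNonZero(M); r=cv2.minAreaRect(p); b=np.array([onz(c,u,z)[:2] for u in cv2.boxPoints(r)])
    print(n,r,len(p),b.round(4).tolist(),b.mean(0))
E
```

```text
ext [[0.3943 0.133 ]
 [0.4215 0.2601]
 [0.6074 0.2196]
 [0.5798 0.0917]]
fit -0.21509513652304202 [0.47632066 0.18142854] [[ 0.0002  0.0001]
 [-0.0003  0.0002]
 [-0.      0.0003]
 [ 0.0001 -0.0006]] alt -0.22125572518415887 [[-0.0281 -0.1274]
 [ 0.0277  0.1266]
 [ 0.0282  0.1278]
 [-0.0279 -0.1269]]
pin [0.55936193 0.16328611]
fin ((322.0456848144531, 202.3603973388672), (14.106916427612305, 46.168087005615234), 4.085616588592529) 617 [[0.5184, 0.1646], [0.4797, 0.1723], [0.4819, 0.1834], [0.5207, 0.1762]] [0.50018363 0.17411595]
bar ((321.301513671875, 196.42974853515625), (28.218984603881836, 130.60513305664062), 4.236394882202148) 2379 [[0.5678, 0.1467], [0.4443, 0.1725], [0.4491, 0.1967], [0.5735, 0.174]] [0.50867803 0.17249294]
```

View pics/c2.png

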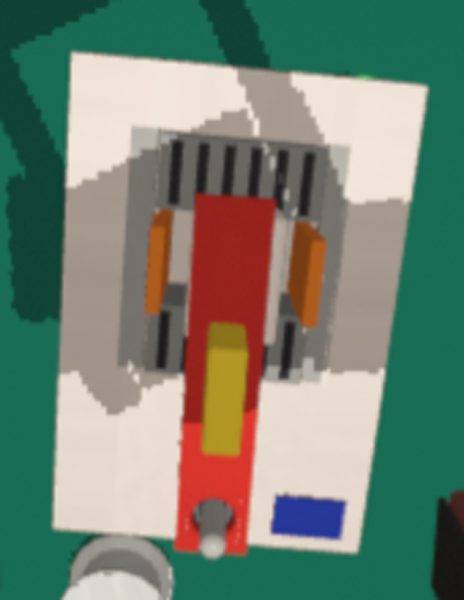

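```bash
python3 -m crank '[[1,0,0,0,4.2],[1,-0.0012,0.0043,0.04,0],[1,0,0,0.04,0],[1,0,0,0.03,0],[1,0,0,0.0125,0],[1,0,0,0,0]]'; python3 -m crank '[[0,0,0,0,0],[0,0,0,0,0],[0,0,0,0,0],[0,0,0,0,0],[0,0,0,0,0],[0,0,0,0,0]]' 25
```

```text
clock: 3.2
tool_pos: [0.5041, 0.1737, 0.1368]
tool_rot: [-0.309, -3.123, 0.002]
wrist_force: [0.1, -0.1, 0.4]
opening: 0.0876
gripper_force: 0.0
clock: 3.8
tool_pos: [0.5051, 0.174, 0.1385]
tool_rot: [0.307, 3.126, 0.0]
wrist_force: [-0.7, -0.0, -0.6]
opening: 0.0432
gripper_force: 0.0
```

```bash
python3 -m crank '[[0,0,0,0,0],[0,0,0,0,0],[0,0,0,0,0],[0,0,0,0,0],[0,0,0,0,0],[0,0,0,0,0],[0,0,0,0,0]]' 25; python3 -m crank '[[0,0,0,-0.01,0],[0,0,0,-0.012,0],[0,0,0,-0.012,0],[0,0,0,-0.012,0],[0,0,0,-0.02,0],[0,0,0,-0.025,0],[0,0,0,-0.025,0],[0,0,0,0,0]]'; python3 - <<'E'
from h import *
cam("wrist","pics/w2.png")
E
```

```text
clock: 4.5
tool_pos: [0.505, 0.174, 0.1381]
tool_rot: [-0.307, -3.126, 0.0]
wrist_force: [0.7, 0.4, -1.1]
opening: 0.0119
gripper_force: 25.0
clock: 5.3
tool_pos: [0.5071, 0.1747, 0.2584]
tool_rot: [0.306, 3.12, 0.005]
wrist_force: [-0.3, -0.1, -1.0]
opening: 0.0117
gripper_force: 25.0
```

View pics/w2.png

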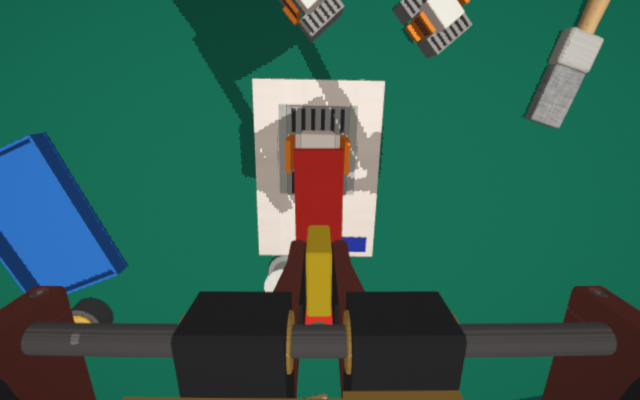

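Keeper is clear of the pin and held (fin between pads at (318,260), opening 11.7 mm). Move towards the tray.

```bash
python3 -m crank '[[0,-0.006,-0.035,0,0],[0,-0.006,-0.035,0,0],[0,-0.006,-0.035,0,0],[0,-0.006,-0.035,0,0],[0,-0.006,-0.035,0,0],[0,-0.006,-0.035,0,0],[0,-0.006,-0.035,0,0],[0,-0.006,-0.035,0,0]]'; python3 -m crank '[[0,0,-0.02,0,0],[0,0,0,0,0]]'; python3 - <<'E'
from h import *
cam("wrist","pics/w3.png")
E
```

```text
clock: 6.15
tool_pos: [0.4966, -0.1112, 0.2529]
tool_rot: [-0.306, -3.125, -0.001]
wrist_force: [0.6, -0.3, -2.3]
opening: 0.0121
gripper_force: 25.0
clock: 6.35
tool_pos: [0.4927, -0.1314, 0.2529]
tool_rot: [-0.311, -3.124, -0.0]
wrist_force: [-0.0, -0.3, -1.2]
opening: 0.0119
gripper_force: 25.0
```

View pics/w3.png

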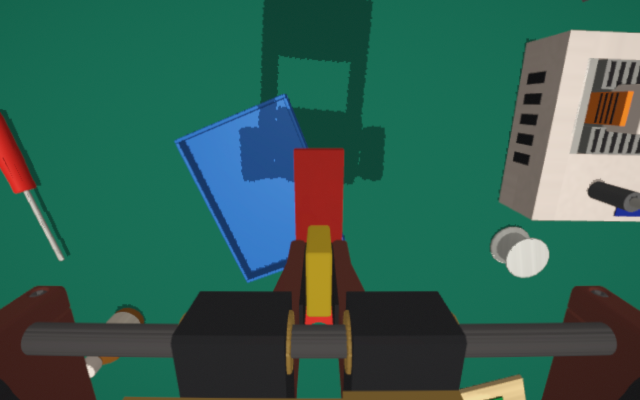

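Tray's rim corners show at (286,95), (176,142) and (248,281); the bar is still held straight.

```bash
python3 - <<'E'
from h import *
c=cam("wrist"); s=telemetry.observe()
a,b,d=[onz(c,p,.026)[:2] for p in((286,95),(176,142),(248,281))]
print(a,b,d,np.linalg.norm(a-b),np.linalg.norm(d-b)); ctr=(a+d)/2; e=d-b; y=np.arctan2(e[1],e[0])
Rt=Ro.from_rotvec(s["tool_rot"]).as_matrix(); ty=np.arctan2(-Rt[1,0],-Rt[0,0])
print("ctr",ctr,"yaw",y,"toolyaw",ty,"spin deg",-np.degrees(y-ty))
tcp=ctr+0.0*e; tgt=tcp-.005*e/np.linalg.norm(e)
D=np.append(tgt-s["tool_pos"][:2],0); print("shift tool",Rt.T@D,s["tool_pos"])
E
```

```text
[ 0.39735074 -0.14706435] [ 0.42241532 -0.28356698] [ 0.61419421 -0.24827297] 0.13878473537886996 0.19499951244993308
ctr [ 0.50577248 -0.19766866] yaw 0.18199846825229377 toolyaw -0.19678293311419842 spin deg -21.702575656350877
shift tool [-2.11112710e-02 -6.63185662e-02 -6.99549701e-05] [ 0.49311749 -0.12940736  0.25321799]
```

```bash
python3 -m crank '[[0,-0.007,-0.022,0,0],[0,-0.007,-0.022,0,0],[0,-0.007,-0.022,0,0],[0,0,0,0,-7.2],[0,0,0,0,-7.2],[0,0,0,0,-7.3],[0,0,0,0.03,0],[0,0,0,0.04,0]]'; python3 -m crank '[[0,0,0,0.04,0],[0,0,0,0.04,0],[0,0,0,0.03,0],[0,0,0,0.02,0],[0,0,0,0.015,0],[0,0,0,0.008,0],[0,0,0,0,0]]'; python3 - <<'E'
from h import *
s=telemetry.observe();print(s["tool_pos"],s["wrist_force"])
cam("side","pics/s3.png")
E
```

```text
clock: 7.25
tool_pos: [0.5034, -0.1976, 0.185]
tool_rot: [-0.29, 3.124, -0.003]
wrist_force: [0.7, -0.2, -1.8]
opening: 0.0118
gripper_force: 25.0
clock: 7.95
tool_pos: [0.5014, -0.1977, 0.0305]
tool_rot: [0.288, -3.127, -0.001]
wrist_force: [-0.8, -0.0, -0.7]
opening: 0.0117
gripper_force: 25.0
[ 0.50137784 -0.19771085  0.03048438] [-0.83594158 -0.00257541 -0.7298274 ]
```

```bash
python3 -m crank '[[0,0,0,0.0015,0],[0,0,0,0.0015,0],[0,0,0,0,0],[0.45,0,0,0,0],[0.45,0,0,0,0],[0.45,0,0,0,0],[0.45,0,0,0,0],[0.45,0,0,0,0]]';  python3 -m crank '[[0.45,0,0,-0.01,0],[0.45,0,0,-0.03,0],[1,0,0,-0.04,0],[1,0,0,-0.05,0],[1,0,0,-0.05,0],[1,0,0,-0.05,0],[1,0,0,0,0]]'; python3 - <<'E'
from h import *
cam("wrist","pics/w4.png")
E
```

```text
clock: 8.8
tool_pos: [0.5016, -0.1984, 0.0282]
tool_rot: [-0.287, 3.128, -0.0]
wrist_force: [0.0, 0.8, 0.4]
opening: 0.0392
gripper_force: 0.0
clock: 9.5
tool_pos: [0.5051, -0.1999, 0.2661]
tool_rot: [-0.287, 3.117, -0.01]
wrist_force: [0.7, 1.0, -0.2]
opening: 0.076
gripper_force: 0.0
```

View pics/w4.png

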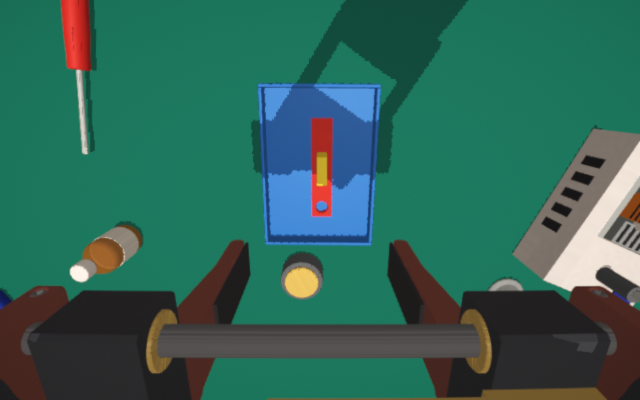

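Keeper lies flat and centred in the tray (bar (322,167)), other objects undisturbed. Back to the cassette.

```bash
python3 -m crank '[[1,-0.005,0.042,0,0],[1,-0.005,0.042,0,0],[1,-0.005,0.042,0,0],[1,-0.005,0.042,0,0],[1,-0.005,0.042,0,0],[1,-0.005,0.042,0,0],[1,-0.005,0.042,0,0],[1,-0.005,0.042,0,0]]'; python3 -m crank '[[1,-0.0037,0.042,0,0],[1,0,0,0,7.5],[1,0,0,0,7.5],[1,0,0,0,7.7],[1,0,0,0,0],[1,0,0,0,0]]'; python3 - <<'E'
from h import *
s=telemetry.observe();Rt=Ro.from_rotvec(s["tool_rot"]).as_matrix();print(s["tool_pos"],np.arctan2(-Rt[1,0],-Rt[0,0]))
c=cam("wrist","pics/w5.png"); y=-.215;R=np.array([[np.cos(y),-np.sin(y)],[np.sin(y),np.cos(y)]]);t=[.4763,.1814]
im=c["img"][:,:,::-1].copy()
for a in(-1,1):
  for x in(-.015,.015):
    X=np.append(R@[x,a*.03]+t,.11); u=proj(c,X)[0]; print(u); cv2.circle(im,tuple(int(v) for v in u.round()),1,(255,0,255),-1)
o=im[40:280,220:420];cv2.imwrite("pics/c5.png",cv2.resize(o,(500,600),interpolation=2))
E
```

```text
clock: 10.35
tool_pos: [0.4783, 0.1406, 0.257]
tool_rot: [0.287, -3.126, 0.001]
wrist_force: [0.0, 0.0, 0.1]
opening: 0.088
gripper_force: 0.0
clock: 10.95
tool_pos: [0.475, 0.181, 0.2573]
tool_rot: [-0.328, -3.123, 0.001]
wrist_force: [-0.5, -1.0, 0.4]
opening: 0.0878
gripper_force: 0.0
[0.47504785 0.18096047 0.25731658] -0.20938064773118464
[286.7709409  178.01367931]
[287.44416048 208.3604546 ]
[350.54514596 178.45300672]
[349.45172526 208.78865148]
```

View pics/c5.png

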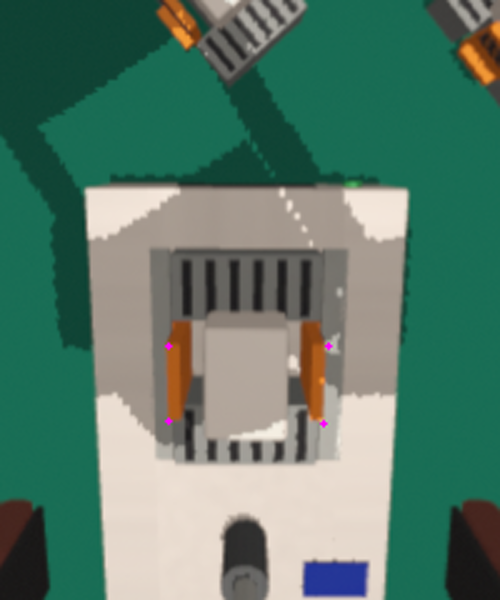

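The predicted tab corners (magenta) match the orange catches to about 1 mm, so descend and squeeze.

```bash
python3 -m crank '[[1,-0.001,0.0003,0.04,0.3],[1,0,0,0.04,0],[1,0,0,0.04,0],[1,0,0,0.03,0],[1,0,0,0.014,0],[1,0,0,0.008,0],[1,0,0,0,0],[0.3,0,0,0,0]]' 35;  python3 -m crank '[[0.3,0,0,0,0],[0.3,0,0,0,0],[0.3,0,0,0,0],[0.3,0,0,0,0],[0.3,0,0,0,0],[0.3,0,0,0,0],[0.3,0,0,0,0],[0.3,0,0,0,0]]' 35; python3 -m crank '[[0,0,0,0,0],[0,0,0,0,0],[0,0,0,0,0]]' 35
```

```text
clock: 11.8
tool_pos: [0.4772, 0.1814, 0.0867]
tool_rot: [0.341, 3.122, 0.001]
wrist_force: [0.8, 0.8, 0.7]
opening: 0.0828
gripper_force: 0.0
clock: 12.6
tool_pos: [0.4771, 0.1813, 0.0873]
tool_rot: [0.342, 3.122, 0.0]
wrist_force: [-2.6, -1.7, 11.2]
opening: 0.0415
gripper_force: 35.1
clock: 12.9
tool_pos: [0.4771, 0.1813, 0.0873]
tool_rot: [0.342, 3.122, 0.0]
wrist_force: [-3.4, -2.9, 12.3]
opening: 0.0415
gripper_force: 35.1
```

```bash
python3 - <<'E'
from h import *
c=cam("wrist");d=cam("side")
o=cv2.resize(c["img"][100:350,195:445],(420,420),interpolation=2)
p=cv2.resize(d["img"][200:310,250:350],(380,420),interpolation=2)
cv2.imwrite("pics/c6.png",np.hstack([o,p])[:,:,::-1])
E
```

```text
(no output)
```

View pics/c6.png

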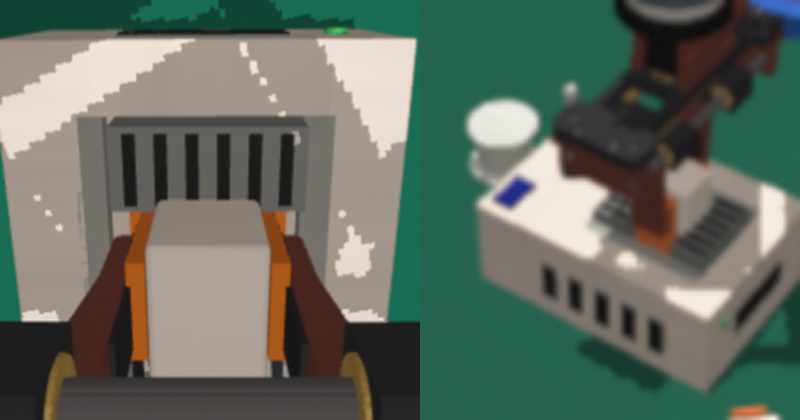

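Both catches are pressed in against the block with the pads on the tabs; lift gently.

```bash
python3 -m crank '[[0,0,0,-0.002,0],[0,0,0,-0.003,0],[0,0,0,-0.005,0],[0,0,0,0,0]]' 35
```

```text
clock: 13.4
tool_pos: [0.4768, 0.1813, 0.0966]
tool_rot: [0.342, 3.123, 0.0]
wrist_force: [-0.7, -1.1, -3.3]
opening: 0.0413
gripper_force: 35.0
```

```bash
python3 -m crank '[[0,0,0,-0.01,0],[0,0,0,-0.02,0],[0,0,0,-0.025,0],[0,0,0,-0.025,0],[0,0,0,-0.02,0],[0,0,0,-0.015,0],[0,0,0,-0.005,0],[0,0,0,0,0]]';python3 -m crank '[[0,0,0,0,0],[0,0,0,0,0],[0,0,0,0,0],[0,0,0,0,0],[0,0,0,0,0]]'; python3 - <<'E'
from h import *
c=cam("wrist");d=cam("side")
o=cv2.resize(c["img"][100:350,195:445],(420,420),interpolation=2)
p=cv2.resize(d["img"][170:310,240:365],(375,420),interpolation=2)
cv2.imwrite("pics/c7.png",np.hstack([o,p])[:,:,::-1])
E
```

```text
clock: 14.2
tool_pos: [0.477, 0.1814, 0.2169]
tool_rot: [0.342, 3.122, 0.001]
wrist_force: [-0.1, -0.1, -3.7]
opening: 0.0414
gripper_force: 35.0
clock: 14.7
tool_pos: [0.4766, 0.1812, 0.2159]
tool_rot: [-0.342, -3.122, 0.0]
wrist_force: [-1.0, -0.1, -4.7]
opening: 0.0411
gripper_force: 35.0
```

View pics/c7.png

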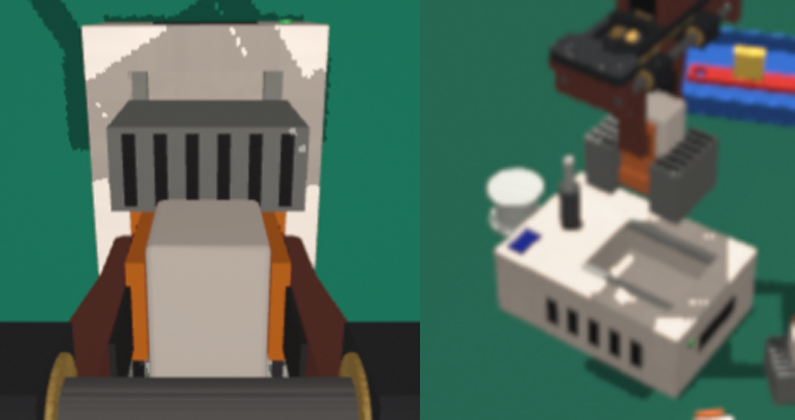

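The cassette is out, level in the gripper with its underside about 88 mm above the extractor top; the keeper lies in the tray.

```bash
python3 -c "
from station import bot; print(bot.sign_off())"
```

```text
the job is handed in; nothing more can be done
None
```

The job is handed in: the keeper lies flat in the blue tray, and the arm is holding the cassette level and still, about 88 mm above the extractor's top, at about 15 s of the 51 s allowed.

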